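Slide the hob control up to boost

TASK

Turn the ring under the lidded saucepan up to boost: put a fingertip lightly on the narrowest mark of the curved touch slider in front of that pan, run it along the marks one after another to the widest, and keep it resting there, because boost only comes on while the finger stays on that mark. The program finishes with the fingertip still resting lightly on the widest mark. Leave the pans and the other things where they are, and keep off the round keys and the other slider.

Things in the scene. Friction and masses are not known exactly. Their poses are not given: they have to be found in the camera images.
- cooker: double induction cooker, fixed, 620 (y) x 380 (x) x 62 mm high, level black glass top. Origin: centre of its underside; +x to its back (away from the robot), +y to its left as the robot sees it. Two printed rings of 210 mm, 65 mm behind its middle and 150 mm left (+y) and right (-y). In front of each ring lies its touch slider. The controls are rigid and do not move: a fast touchdown knocks hard
- saucepan: steel saucepan with its lid on (one loose body): 174 mm across, 84 mm high, lid knob of 32 mm up to 105 mm, black handle reaching 234 mm from the axis along its own +x. It stands on the left or the right ring. Origin: centre of its underside, on the glass. Up to 1 kg
- frying_pan: open dark frying pan, 200 mm across the rim, 42 mm high, wooden handle along its own +x; loose, stands on the other ring. Origin: centre of its underside
- keys: five round touch keys of 18 mm, 2 mm proud of the glass, rigid. Body at the cooker's middle at glass height, axes as the cooker's; key centres at (x, y) = (-110, 150), (-110, -150), (-155, 18), (-155, -18), (-115, 0) mm: one inside the curve of each slider, three between the sliders
- left_slider: the left ring's touch slider: an arc of five raised pale-grey marks bulging towards the robot (-x). Origin: centre of the arc, on the glass, axes as the cooker's. Mark centres on a radius of 130 mm, at 42, 21, 0, -21, -42 degrees from -x (positive towards +y), in order from the narrowest to the widest
- right_slider: the right ring's touch slider, the same in shape and order as the left one
- grater: steel box grater, 104 mm square at the foot, 235 mm high with its handle, loose on a wooden chopping board 20 mm thick to the right of the cooker. Origin: centre of its underside
- cucumber: half cucumber lying on the board, 140 mm long, 42 mm thick, loose. Origin: underside, middle of its length
- pepper_mill: wooden pepper mill, 54 mm foot, 160 mm high, loose, standing left of the cooker. Origin: centre of its foot
- left_mark1: first and narrowest mark of the left slider: rigid pale bar 39 mm long along the arc, 7 mm wide across it, 2 mm proud of the glass. Origin: centre of its top face, 64 mm above the worktop; x across the arc (towards its centre), y along the arc to the cooker's left, z up. The marks follow one another from left (+y, narrow) to right (-y, wide), 48 mm from centre to centre with 9 mm gaps.
- left_mark2: second mark of the left slider: rigid pale bar 39 mm long along the arc, 10 mm wide across it, 2 mm proud of the glass. Origin: centre of its top face, 64 mm above the worktop; x across the arc (towards its centre), y along the arc to the cooker's left, z up.
- left_mark3: third, middle mark of the left slider: rigid pale bar 39 mm long along the arc, 14 mm wide across it, 2 mm proud of the glass. Origin: centre of its top face, 64 mm above the worktop; x across the arc (towards its centre), y along the arc to the cooker's left, z up.
- left_mark4: fourth mark of the left slider: rigid pale bar 39 mm long along the arc, 18 mm wide across it, 2 mm proud of the glass. Origin: centre of its top face, 64 mm above the worktop; x across the arc (towards its centre), y along the arc to the cooker's left, z up.
- left_mark5: fifth, last and widest mark of the left slider: rigid pale bar 39 mm long along the arc, 22 mm wide across it, 2 mm proud of the glass. Origin: centre of its top face, 64 mm above the worktop; x across the arc (towards its centre), y along the arc to the cooker's left, z up.
- right_mark1: first and narrowest mark of the right slider: rigid pale bar 39 mm long along the arc, 7 mm wide across it, 2 mm proud of the glass. Origin: centre of its top face, 64 mm above the worktop; x across the arc (towards its centre), y along the arc to the cooker's left, z up. The marks follow one another from left (+y, narrow) to right (-y, wide), 48 mm from centre to centre with 9 mm gaps.
- right_mark2: second mark of the right slider: rigid pale bar 39 mm long along the arc, 10 mm wide across it, 2 mm proud of the glass. Origin: centre of its top face, 64 mm above the worktop; x across the arc (towards its centre), y along the arc to the cooker's left, z up.
- right_mark3: third, middle mark of the right slider: rigid pale bar 39 mm long along the arc, 14 mm wide across it, 2 mm proud of the glass. Origin: centre of its top face, 64 mm above the worktop; x across the arc (towards its centre), y along the arc to the cooker's left, z up.
- right_mark4: fourth mark of the right slider: rigid pale bar 39 mm long along the arc, 18 mm wide across it, 2 mm proud of the glass. Origin: centre of its top face, 64 mm above the worktop; x across the arc (towards its centre), y along the arc to the cooker's left, z up.
- right_mark5: fifth, last and widest mark of the right slider: rigid pale bar 39 mm long along the arc, 22 mm wide across it, 2 mm proud of the glass. Origin: centre of its top face, 64 mm above the worktop; x across the arc (towards its centre), y along the arc to the cooker's left, z up.

How it is judged (in metres and radians):
On the way, in this order (a step that is already met when the one before it is completed fails the run):
1. the fingertip touches the narrowest mark of the saucepan's slider (((y of saucepan in the frame of cooker above 0 m and contact force between the fingers and left_mark1 above 0.3 N) or (y of saucepan in the frame of cooker below 0 m and contact force between the fingers and right_mark1 above 0.3 N))), for 0.05 s.
2. it runs on to the second mark, off the first (((y of saucepan in the frame of cooker above 0 m and contact force between the fingers and left_mark2 above 0.3 N and not (contact force between the fingers and left_mark1 above 0.05 N)) or (y of saucepan in the frame of cooker below 0 m and contact force between the fingers and right_mark2 above 0.3 N and not (contact force between the fingers and right_mark1 above 0.05 N)))), for 0.05 s.
3. on to the third mark, off the second (((y of saucepan in the frame of cooker above 0 m and contact force between the fingers and left_mark3 above 0.3 N and not (contact force between the fingers and left_mark2 above 0.05 N)) or (y of saucepan in the frame of cooker below 0 m and contact force between the fingers and right_mark3 above 0.3 N and not (contact force between the fingers and right_mark2 above 0.05 N)))), for 0.05 s.
4. on to the fourth mark, off the third (((y of saucepan in the frame of cooker above 0 m and contact force between the fingers and left_mark4 above 0.3 N and not (contact force between the fingers and left_mark3 above 0.05 N)) or (y of saucepan in the frame of cooker below 0 m and contact force between the fingers and right_mark4 above 0.3 N and not (contact force between the fingers and right_mark3 above 0.05 N)))), for 0.05 s.
5. on to the widest mark, off the fourth (((y of saucepan in the frame of cooker above 0 m and contact force between the fingers and left_mark5 above 0.3 N and not (contact force between the fingers and left_mark4 above 0.05 N)) or (y of saucepan in the frame of cooker below 0 m and contact force between the fingers and right_mark5 above 0.3 N and not (contact force between the fingers and right_mark4 above 0.05 N)))), for 0.05 s.
At the end, for the whole second after the job is handed in: A fingertip rests on the widest mark of the saucepan's slider, off the fourth mark, with 0.3 to 25 N, held through the last second; both pans stand upright and still on their rings (((y of saucepan in the frame of cooker above 0 m and contact force between the fingers and left_mark5 between 0.3 and 25 N and not (contact force between the fingers and left_mark4 above 0.05 N)) or (y of saucepan in the frame of cooker below 0 m and contact force between the fingers and right_mark5 between 0.3 and 25 N and not (contact force between the fingers and right_mark4 above 0.05 N))) and angle between each of saucepan, frying_pan's own z axis and vertical below 0.1 rad and linear speed of saucepan below 0.02 m/s); the arm keeps its last pose, push and grip.
It fails at once if the fingers knock or press the cooker with more than 60 N (contact force between the fingers and cooker above 60 N).
It fails at once if a key is touched (contact force between the fingers and keys above 0.3 N).
It fails at once if the other pan's slider is touched ((y of saucepan in the frame of cooker above 0 m and contact force between the fingers and right_slider above 0.3 N) or (y of saucepan in the frame of cooker below 0 m and contact force between the fingers and left_slider above 0.3 N)).
It fails at once if a pan is shifted or lifted (over 15 mm) (distance of any of saucepan, frying_pan from where it was at the start of the episode above 0.015 m).
It fails at once if the grater, cucumber or pepper mill is shifted or lifted (over 20 mm) (distance of any of grater, cucumber, pepper_mill from where it was at the start of the episode above 0.02 m).
It also fails if it takes over 40 s, if anything falls off the work surface, if the arm or the gripper's body presses on something with over 40 N, if the wrist force passes 120 N, or if a joint passes its speed limit or range.

ROBOT

A 6-joint arm with a two-finger parallel gripper is mounted at the origin on the work surface. World frame = base frame: x ahead of the robot, y to its left, z up, the work surface at z = 0. Lengths are in mm, angles in rad, forces in N, time in s.
With the tool pointing down it reaches from about 325 to 900 mm from the base axis. Payload 6.1 kg.
Tool frame: the origin (TCP) lies between the finger pads; the fingertips stand 22 mm ahead of it and the grasp point (between the pads) lies 3 mm ahead of it; z points along the fingers, y is the line along which they close (so a half turn about z gives the same grasp; the last joint's range is limited). The gripper opens to 87 mm and grips with 3 to 60 N. Pads are 19 mm wide; open, the fingers measure 117 mm over their backs; the gripper's body (75 mm by 190 mm) begins 51 mm behind the grasp point.
Start: joints at [-1.328, 0.22, 1.526, -0, 1.395, -0.126], TCP at [225.303, -582.97, 244.538] pointing down, gripper open.
Joint ranges: [-2.98, 2.98], [-0.91, 2.08], [0.09, 2.57], [-1.24, 4.39], [0.2, 2.65], [-2.68, 2.68]. Speed limits (rad/s): [2.57, 2.57, 3.01, 3.14, 3.14, 3.14].

INTERFACE

Orientations are given as a rotation vector (axis times angle).
In Python, from cell import manip, grab_frame, camera_params gives the robot as it stands.
- The arm moves only by the tool jog_arm, never from a script. Its argument "deltas" is one flat list of numbers, 6 for each row, row after row: the shift along the tool's x, y, z in cm, then the turn, a rotation vector about the tool's x, y, z in degrees. A call has 1 to 12 rows; each row is the pose to reach, as a shift and turn from the pose commanded when the call began, along the tool's axes at that moment; what a row does not reach only later rows make up. A row lasts 1/10 s, in which the tool goes at most 50 mm and 8.59 degrees, less where a joint would pass 70% of its speed; a pose out of reach is approached as far as the arm can. A call with a gripper value outside its range is refused whole. "claw" is the gripper command: -1 is shut, 1 is fully open, values between are in proportion, set as the call begins (left out, the last holds). The fingers move at their own pace and stop on an object; "newtons" is the grip in N (left out, the last holds). Time passes only in rows, so rows that repeat a pose let the fingers close. It gives the time, the measured TCP pose, the force, the opening and the grip force at its end, in the units of the state.
- manip.get_state(): the state, without advancing time (a new reading comes with each control period).
- grab_frame(name): name is "side" or "top"; returns (picture, depth): 384x512x3 uint8, red, green, blue; 384x512 float32, mm along the optical axis (not along the pixel's ray), 0 where there is no reading.
- camera_params(name): a dict with "fx", "fy", "cx", "cy" (pixels), "world_from_camera" (4x4, takes a point from camera to world coordinates). Camera axes: x right, y down, z forward; pixel columns grow to the right and rows downward; lengths in mm; the calibration is good to about 2 mm. A picture is of the moment at which its call begins. camera_params takes no time and is no camera call.
- manip.finish_job(): hands the job in; it is judged then, once.
The state is a dict: "time_s": time; "joint_pos": joint angles; "joint_vel": joint speeds; "joint_torque": joint torques, N m; "tool_pos": TCP position; "eef_rot": TCP orientation; "force": force on the tool from outside, world axes, zero at the start; "wrist_torque": the same for the moment, N m; "finger_gap": finger opening in mm; "finger_force": force on a finger pad.
Only numpy, scipy, OpenCV 4.12 (cv2) and the standard library are available. Lean on these libraries where they do the work, as an engineer would, in place of code of your own. Each camera call takes 0.05 s, during which the arm holds its last target. There are 200 camera calls.

## Working session

There is one attempt and no reset: what is moved stays moved. The work goes in short steps, Python scripts to look and compute and a tool call to move; the robot and the scene stay as the last step left them, time stands still between calls to the robot, and variables do not carry over. Pictures are saved under pics/ and viewed, at most 10 in all, crops included, and the job is handed in when it is done.

Besides the shell and the picture viewer there is one more tool, called after "Call:" as a command line: name --argument value ..., lists and objects as JSON in quotes. jog_arm: Moves the arm, as the interface text tells. Its arguments: {"type":"object","properties":{"deltas":{"type":"array"},"claw":{"type":"number"},"newtons":{"type":"number"}},"required":["deltas"]}

```bash
mkdir -p pics
python3 - <<'E'
from cell import manip, grab_frame, camera_params
import cv2,numpy as np
for n in("top","side"):
    p,d=grab_frame(n); cv2.imwrite(f"pics/{n}0.png",p[:,:,::-1]); np.save(f"pics/{n}0.npy",d)
    c=camera_params(n); print(n,c["fx"],c["cx"],c["cy"],np.round(c["world_from_camera"],3).tolist())
s=manip.get_state(); print(s)
E
```

```text
top 475.38871016656475 251.34956518395748 193.55296639673168 [[-0.088, -0.971, 0.224, 220.539], [-0.996, 0.087, -0.014, -21.115], [-0.005, -0.224, -0.975, 1664.157], [0.0, 0.0, 0.0, 1.0]]
side 494.2131349019016 255.05411432779567 187.4222378797415 [[-0.973, -0.14, 0.181, 290.684], [-0.229, 0.55, -0.803, 1267.372], [0.013, -0.823, -0.568, 981.831], [0.0, 0.0, 0.0, 1.0]]
{'time_s': 0.1, 'joint_pos': array([-1.32808369e+00,  2.21181289e-01,  1.52749506e+00, -8.99518172e-07,
        1.39474323e+00, -1.26105580e-01]), 'joint_vel': array([ 0.00038591, -0.00173741, -0.00277483,  0.00019992, -0.00046404,
       -0.00257945]), 'joint_torque': array([-2.93949661e-04, -4.95941556e+01, -3.88520014e+01,  6.99694245e-02,
        5.14526968e-02, -5.71160638e-05]), 'tool_pos': array([ 225.18397889, -582.44981883,  243.52643275]), 'eef_rot': array([-3.08653334e+00, -5.75726142e-01,  1.68510807e-04]), 'force': array([0.14887268, 0.78411441, 0.07652763]), 'wrist_torque': array([ 0.03561723, -0.0079621 , -0.0040952 ]), 'finger_force': 0.0, 'finger_gap': 87.18791822751017}
```

View pics/top0.png

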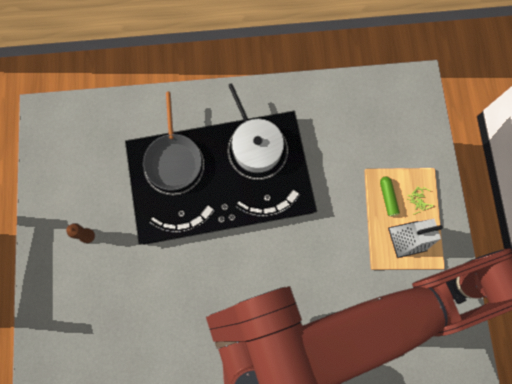

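View pics/side0.png

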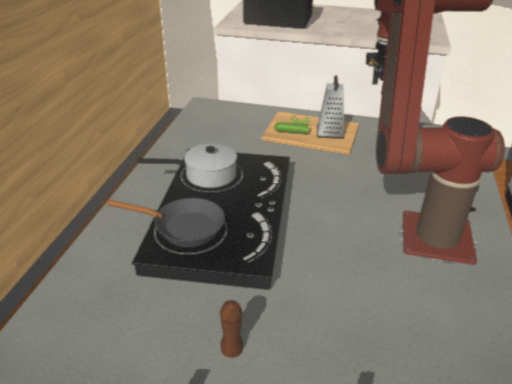

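The saucepan stands on the right ring, with its slider at about (243,207) to (293,196) in the top view. I'll measure the marks next.

```bash
cat > h.py <<'E'
import numpy as np
from cell import camera_params
def ray(n,u,v,z):
    c=camera_params(n);T=np.array(c["world_from_camera"])
    d=T[:3,:3]@np.array([(u-c["cx"])/c["fx"],(v-c["cy"])/c["fy"],1]);o=T[:3,3]
    return o+d*(z-o[2])/d[2]
def dep(n,u,v,D):
    c=camera_params(n);T=np.array(c["world_from_camera"]);z=D[int(v),int(u)]
    return (T@np.array([(u-c["cx"])/c["fx"]*z,(v-c["cy"])/c["fy"]*z,z,1]))[:3]
E
python3 - <<'E'
import cv2,numpy as np
from h import *
for n,(x0,x1,y0,y1) in dict(top=(140,310,180,240),side=(235,290,150,270)).items():
    im=cv2.imread(f"pics/{n}0.png");D=np.load(f"pics/{n}0.npy")
    g=im.min(2).copy();m=np.zeros_like(g);m[y0:y1,x0:x1]=(g[y0:y1,x0:x1]>110)
    k,l,st,ce=cv2.connectedComponentsWithStats(m,connectivity=4)
    for i in range(1,k):
        if st[i,4]>4:
            w=g*(l==i);yy,xx=np.nonzero(w)
            u,v=ce[i];print(n,np.round(ce[i],1),st[i,4],np.round(ray(n,u,v,64),1),np.round(dep(n,round(u),round(v),D),0))
    f=4 if n=="top" else 5
    cv2.imwrite(f"pics/{n}c.png",cv2.resize(im[y0:y1,x0:x1],None,fx=f,fy=f,interpolation=cv2.INTER_CUBIC))
E
```

```text
top [292.3 195.8] 83 [ 567.5 -184.7   64. ] [ 567. -184.   63.]
top [266.4 198. ] 12 [567.8 -95.2  64. ] [567. -94.  68.]
top [282.3 205.2] 71 [ 537.7 -147.    64. ] [ 539. -146.   62.]
top [242.6 205. ] 31 [550.5 -11.5  64. ] [550. -13.  69.]
top [206.6 211.7] 83 [538.5 113.3  64. ] [536. 112.  70.]
top [269.3 209.9] 56 [ 525.3 -101.1   64. ] [ 524. -100.   70.]
top [255.3 209.9] 44 [529.7 -53.4  64. ] [529. -52.  67.]
top [196.  220.9] 70 [509.8 151.5  64. ] [510. 152.  62.]
top [156.4 220.9] 30 [521.6 286.3  64. ] [522. 288.  61.]
top [275.8 233.2] 953 [ 443.4 -115.3   64. ] [ 453. -120.    3.]
top [182.5 225.8] 58 [496.8 198.4  64. ] [497. 201.  61.]
top [168.9 225.9] 44 [500.7 244.5  64. ] [500. 244.  63.]
side [265.1 152. ] 247 [ 599.7 -262.2   64. ] [ 622. -372.   -2.]
side [272.5 173.3] 146 [ 545. -129.   64.] [ 544. -132.   63.]
side [262.5 192.9] 22 [552.9  -7.3  64. ] [552.  -8.  63.]
side [286.7 248.8] 255 [429.4 239.1  64. ] [438. 169.   1.]
side [257.9 216.8] 66 [539.4 118.3  64. ] [539. 118.  63.]
side [264.1 226. ] 55 [511.8 156.5  64. ] [512. 156.  63.]
side [265.2 236.4] 47 [498.8 201.8  64. ] [500. 197.  61.]
side [260.2 247. ] 36 [502.8 249.6  64. ] [504. 246.  60.]
side [249.  255.9] 28 [524.3 292.4  64. ] [524. 292.  63.]
```

View pics/topc.png

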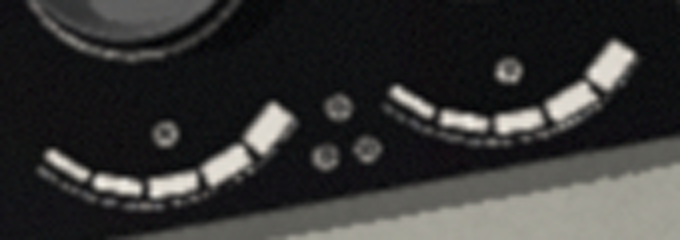

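```bash
cat > fit.py <<'E'
import numpy as np
from scipy.optimize import least_squares
T=np.array([[550.5,-11.5],[529.7,-53.4],[525.3,-101.1],[537.7,-147],[567.5,-184.7]])
TL=np.array([[521.6,286.3],[500.7,244.5],[496.8,198.4],[509.8,151.5],[538.5,113.3]])
SL=np.array([[524.3,292.4],[502.8,249.6],[498.8,201.8],[511.8,156.5],[539.4,118.3]])
a=np.radians([42,21,0,-21,-42]);M=130*np.c_[-np.cos(a),np.sin(a)]
R=lambda t:np.array([[np.cos(t),-np.sin(t)],[np.sin(t),np.cos(t)]])
def mod(p):return np.vstack([M@R(p[0]).T+p[1:3],M@R(p[0]).T+p[1:3]+R(p[0])@[0,300]])
s=least_squares(lambda p:(mod(p)-np.vstack([T,TL])).ravel(),[.1,650,-100])
if __name__=="__main__":
    print(np.degrees(s.x[0]),s.x[1:],np.round(s.fun.reshape(-1,2),1).tolist())
    off=(SL-TL).mean(0);print("side-top",off)
    print(np.round(mod(s.x)[:5]+off/2,1))
E
python3 fit.py
python3 - <<'E'
from cell import manip; import numpy as np
from scipy.spatial.transform import Rotation as R
s=manip.get_state();print(s["tool_pos"],np.round(R.from_rotvec(s["eef_rot"]).as_matrix(),3))
E
```

```text
5.480476928961175 [654.80828627 -88.8739582 ] [[-0.2, -0.0], [-0.2, -0.7], [0.1, -0.2], [0.7, 0.2], [-0.6, 0.0], [0.1, 0.8], [0.2, 0.0], [-0.0, -1.1], [-0.0, 0.3], [-0.2, 0.6]]
side-top [1.94 4.92]
[[ 551.3   -9.1]
 [ 530.5  -51.6]
 [ 526.4  -98.8]
 [ 539.4 -144.4]
 [ 567.9 -182.2]]
[ 225.18397889 -582.44981883  243.52643275] [[ 0.933  0.361 -0.   ]
 [ 0.361 -0.933  0.002]
 [ 0.    -0.002 -1.   ]]
```

Call:
jog_arm --deltas '[0,0,-5,0,0,0,0,0,-10,0,0,0,0,0,-14,0,0,0,3.5,-2.9,-15,0,0,-8,7,-5.8,-15,0,0,-16,10.5,-8.7,-15,0,0,-24,14,-11.6,-15,0,0,-32,17.5,-14.5,-15,0,0,-40,21,-17.4,-15,0,0,-48,24.5,-20.3,-15,0,0,-56,28,-23.2,-15,0,0,-64,31.5,-26.1,-15,0,0,-72]' --claw -1 --newtons 10

```text
time_s: 1.3
tool_pos: [425.4, -224.1, 394.2]
eef_rot: [-2.153, -2.287, -0.0]
force: [-0.1, -0.1, 0.2]
finger_gap: 2.9
finger_force: 0.0
```

```bash
cat > where.py <<'E'
from cell import manip; import numpy as np,sys
from fit import mod,s as f
from scipy.spatial.transform import Rotation as R
s=manip.get_state();r=R.from_rotvec(s["eef_rot"]).as_matrix();P=mod(f.x)[:5]+[1,2.5]
print(s["time_s"],np.round(s["tool_pos"],1),s["force"],s["finger_gap"]);print(np.round(r,3))
for p in P: print(np.round(r.T@(np.r_[p,64+22]-s["tool_pos"])/10,2))
E
python3 where.py
```

```text
1.3 [ 425.4 -224.1  394.2] [-0.0502816  -0.13958172  0.18046466] 2.871162218112653
[[-0.06   0.998 -0.   ]
 [ 0.998  0.06   0.   ]
 [ 0.    -0.    -1.   ]]
[20.71 13.87 30.83]
[16.58 11.54 30.83]
[11.89 10.84 30.82]
[ 7.27 11.87 30.82]
[ 3.32 14.48 30.82]
```

Call:
jog_arm --deltas '[3.5,2.3,0,0,0,0,7,4.6,1,0,0,0,10.5,7,4,0,0,0,14,9.3,8,0,0,0,17.5,11.7,12,0,0,0,20.7,13.9,16,0,0,0,20.7,13.9,20,0,0,0,20.7,13.9,24,0,0,0,20.7,13.9,27,0,0,0,20.7,13.9,28.5,0,0,0,20.7,13.9,29,0,0,0,20.7,13.9,29,0,0,0]'

```text
time_s: 2.5
tool_pos: [552.9, -11.9, 105.1]
eef_rot: [2.16, 2.281, 0.0]
force: [1.3, -0.3, -0.1]
finger_gap: -0.1
finger_force: 0.0
```

```bash
python3 where.py
python3 - <<'E'
from cell import grab_frame
import cv2
a=[cv2.resize(grab_frame(n)[0][y:y+100,x:x+130,::-1],None,fx=6,fy=6,interpolation=cv2.INTER_CUBIC)[:, :] for n,x,y in (("side",200,130),)]
cv2.imwrite("pics/m1.png",a[0])
E
```

```text
2.5 [552.9 -11.9 105.1] [ 1.26111372 -0.26137379 -0.11472195] -0.07728317852360155
[[-0.054  0.999  0.001]
 [ 0.999  0.054 -0.   ]
 [-0.     0.001 -1.   ]]
[ 0.3  -0.15  1.91]
[-3.84 -2.45  1.91]
[-8.53 -3.12  1.91]
[-13.15  -2.07   1.91]
[-17.08   0.57   1.91]
```

View pics/m1.png

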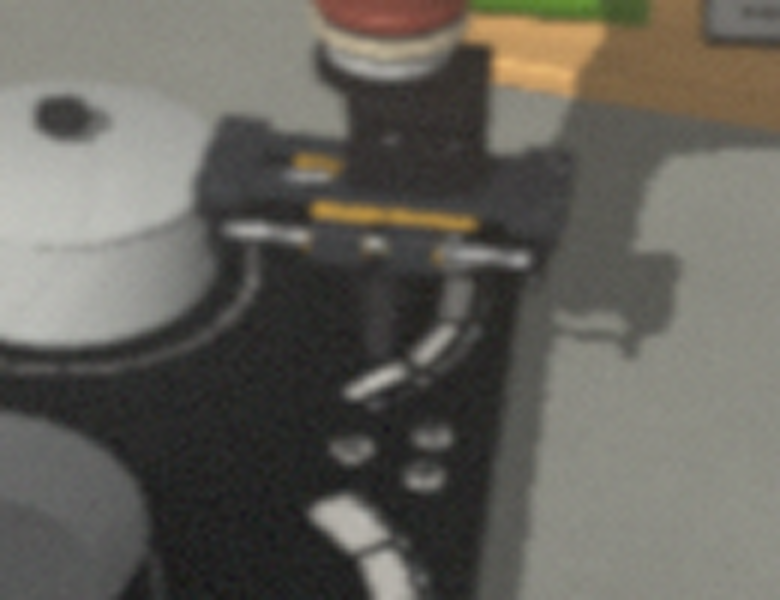

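The closed fingertips hang about 19 mm above mark 1 (crop ~(378,340) vs mark ~(380,380)), clear of the pan and keys. I'll descend gently.

Call:
jog_arm --deltas '[0.2,-0.1,0.4,0,0,0,0.2,-0.1,0.8,0,0,0,0.2,-0.1,1.1,0,0,0,0.2,-0.1,1.3,0,0,0,0.2,-0.1,1.45,0,0,0,0.2,-0.1,1.5,0,0,0,0.2,-0.1,1.55,0,0,0,0.2,-0.1,1.6,0,0,0,0.2,-0.1,1.6,0,0,0,0.2,-0.1,1.6,0,0,0]'

```text
time_s: 3.55
tool_pos: [551.5, -9.7, 88.6]
eef_rot: [2.16, 2.281, 0.0]
force: [-1.0, -0.1, -0.3]
finger_gap: 0.2
finger_force: 0.0
```

Call:
jog_arm --deltas '[0,0,0.05,0,0,0,0,0,0.1,0,0,0,0,0,0.15,0,0,0,0,0,0.2,0,0,0,0,0,0.25,0,0,0,0,0,0.25,0,0,0]'

```text
time_s: 4.15
tool_pos: [551.4, -9.7, 86.4]
eef_rot: [-2.16, -2.281, 0.0]
force: [-1.6, 0.4, 3.3]
finger_gap: 0.5
finger_force: 2.1
```

Call:
jog_arm --deltas '[0,0,0.05,0,0,0,0,0,0.05,0,0,0,0,0,0.05,0,0,0]'

```text
time_s: 4.45
tool_pos: [551.5, -9.8, 86.4]
eef_rot: [-2.16, -2.281, 0.0]
force: [-4.3, 0.2, 7.0]
finger_gap: 0.4
finger_force: 3.9
```

```bash
python3 where.py
```

```text
4.45 [551.5  -9.8  86.4] [-4.25036357  0.18368188  7.04765881] 0.35865729955590747
[[-0.055  0.999 -0.   ]
 [ 0.999  0.055 -0.   ]
 [-0.    -0.    -1.   ]]
[ 0.08 -0.01  0.04]
[-4.06 -2.32  0.04]
[-8.75 -2.99  0.04]
[-13.37  -1.94   0.04]
[-17.31   0.7    0.04]
```

Call:
jog_arm --deltas '[-0.5,-0.3,0,0,0,0,-1,-0.65,0,0,0,0,-1.5,-1,0,0,0,0,-2,-1.3,0,0,0,0,-2.5,-1.6,0,0,0,0,-3,-1.85,0,0,0,0,-3.5,-2.1,0,0,0,0,-4.1,-2.3,0,0,0,0,-4.1,-2.3,0,0,0,0,-4.1,-2.3,0,0,0,0]'

```text
time_s: 5.45
tool_pos: [531.2, -52.6, 86.4]
eef_rot: [2.16, 2.28, 0.001]
force: [-0.6, 1.1, 7.0]
finger_gap: 0.6
finger_force: 3.6
```

Clean, with a steady 7 N. On to mark 3.

Call:
jog_arm --deltas '[-0.6,-0.15,0,0,0,0,-1.2,-0.3,0,0,0,0,-1.8,-0.45,0,0,0,0,-2.4,-0.55,0,0,0,0,-3,-0.65,0,0,0,0,-3.6,-0.7,0,0,0,0,-4.2,-0.7,0,0,0,0,-4.7,-0.7,0,0,0,0,-4.7,-0.7,0,0,0,0,-4.7,-0.7,0,0,0,0]'

```text
time_s: 6.45
tool_pos: [526.5, -99.4, 86.4]
eef_rot: [2.16, 2.281, 0.001]
force: [-0.3, 3.1, 7.5]
finger_gap: 0.5
finger_force: 4.4
```

Call:
jog_arm --deltas '[-0.6,0.05,0,0,0,0,-1.2,0.1,0,0,0,0,-1.8,0.2,0,0,0,0,-2.4,0.35,0,0,0,0,-3,0.5,0,0,0,0,-3.6,0.7,0,0,0,0,-4.2,0.9,0,0,0,0,-4.6,1.05,0,0,0,0,-4.6,1.05,0,0,0,0,-4.6,1.05,0,0,0,0]'

```text
time_s: 7.45
tool_pos: [538.9, -144.1, 86.4]
eef_rot: [-2.159, -2.28, -0.001]
force: [-1.9, 4.8, 10.8]
finger_gap: 0.3
finger_force: 5.6
```

```bash
python3 where.py
```

```text
7.45 [ 538.9 -144.1   86.4] [-1.94817525  4.7783237  10.75649999] 0.3472029093301621
[[-0.054  0.999 -0.001]
 [ 0.999  0.054  0.001]
 [ 0.001 -0.001 -1.   ]]
[13.42  1.97  0.06]
[ 9.29 -0.33  0.05]
[ 4.6  -1.01  0.04]
[-0.02  0.05  0.04]
[-3.96  2.69  0.03]
```

Call:
jog_arm --deltas '[-0.5,0.25,0,0,0,0,-1,0.55,0,0,0,0,-1.5,0.85,0,0,0,0,-2,1.2,0,0,0,0,-2.5,1.55,0,0,0,0,-3,1.9,-0.02,0,0,0,-3.5,2.3,-0.02,0,0,0,-4.1,2.75,-0.02,0,0,0,-4.1,2.75,-0.02,0,0,0,-4.1,2.75,-0.02,0,0,0,-4.1,2.75,-0.02,0,0,0]'

```text
time_s: 8.55
tool_pos: [568.6, -184.3, 86.4]
eef_rot: [-2.16, -2.281, 0.0]
force: [-2.3, 2.8, 9.4]
finger_gap: 0.4
finger_force: 4.3
```

```bash
python3 where.py
python3 - <<'E'
from cell import grab_frame
import cv2
p=grab_frame("side")[0][130:230,200:330,::-1]
cv2.imwrite("pics/m5.png",cv2.resize(p,None,fx=6,fy=6,interpolation=cv2.INTER_CUBIC))
E
```

```text
8.55 [ 568.6 -184.3   86.4] [-2.25452614  2.84765485  9.36052889] 0.37526323329224753
[[-0.054  0.999 -0.001]
 [ 0.999  0.054  0.   ]
 [ 0.    -0.    -1.   ]]
[17.59 -0.77  0.04]
[13.45 -3.07  0.04]
[ 8.76 -3.75  0.04]
[ 4.14 -2.69  0.04]
[ 0.21 -0.05  0.04]
```

View pics/m5.png

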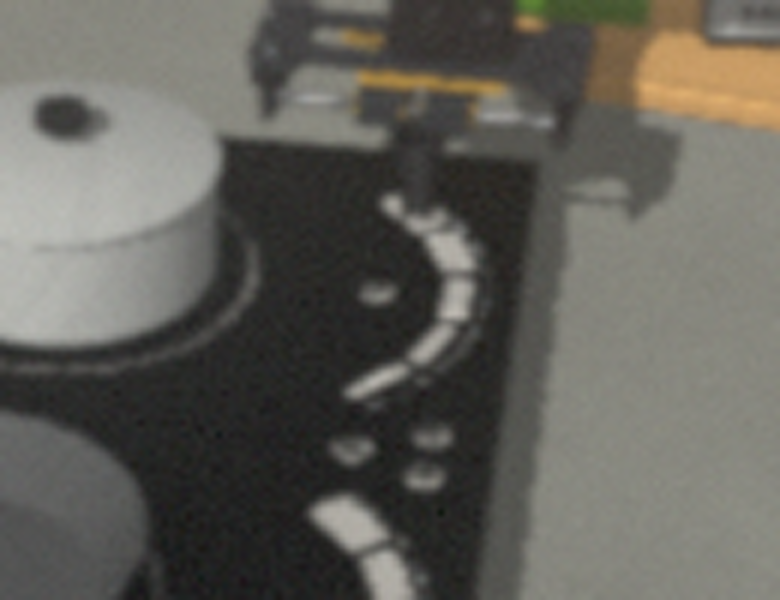

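The fingertip rests at crop (420,200) on mark 5, with 9 N. Pale mark surface shows on both sides of it, and mark 4 at (450,245) is clear. The pans haven't moved.

```bash
python3 -c "
from cell import manip
print(manip.get_state()['force']);print(manip.finish_job())"
```

```text
[-1.18024581  2.78436103  8.78763897]
the job is handed in; nothing more can be done
None
```

I ran the fingertip along the right slider, in front of the saucepan, from the narrowest mark to the widest. It was resting on the widest at about 9 N when I handed the job in (at about 8.6 s); no verdict was returned.

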